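Cross-tighten the filter holder's wing nuts

TASK

The round filter holder's cover is held by four wing nuts; two opposite ones have had their turn in this pass (wings pointing at the middle of the cover), the other two still stand askew. Take the key with the flat grip and four prongs, set it over the askew nut at the hose stub and turn it a little clockwise, only until its wings point at the middle of the cover, then do the same to the askew nut straight across. Leave the key standing upright over that second nut, prongs down on the cover, and do not touch the holder or its nuts with the fingers.

Things in the scene. Friction and masses are not known exactly. Their poses are not given: they have to be found in the camera images.
- key_grip (a point): Middle of the black upright blade (44 mm along x, 14 thick along y, 56 tall: pinch along y) of the loose four-pronged key, 0.22 kg, z up: 76 mm above the prong tips, 30 above the steel disc (60 mm wide) under the blade. Four prongs, 9 mm thick, 36 long, hang 24 mm from its axis, at 45 degrees between x and y. Starts upright on the worktop. The key with a round grip and one thick plug is no use.
- filter_holder: Fixed round metal holder, 210 mm wide; origin: centre of underside, z up; cover top 56 mm up, 20 mm high cap at its middle. Nut axes lie 65 mm from the middle: first at -x above the hose stub (tip 145 mm out), second at +x; those at +-y are done and fixed. Nuts: foot 23 mm wide, stud 24 mm high, wings 60 mm tip to tip, 8 thick, 8 to 23 mm above the cover.
- first_nut (a joint): Wing nut at the hose stub, angle in rad, growing clockwise seen from above. 0: wings along the holder's x, pointing at the middle. Starts at -0.9 to -0.6: wings that much counterclockwise of the holder's x. Stiff (0.06 N m), stays where left. Key centred with its x or y along the wings: the prongs meet them after about 0.42 rad of turning.
- second_nut (a joint): The same for the second askew wing nut, straight across on the holder's +x side; same start range, same stiffness, 0 when its wings lie along the holder's x, pointing at the middle.
Things that resemble listed ones, but are neither listed nor needed, are in the scene too. What is shaped like the part that bears key_grip but orange or pink is not meant.

How it is judged:
On the way, in this order (a step that is already met when the one before it is completed fails the run):
1. the first nut's wings point at the middle within 20 degrees while the second is still askew (value of joint first_nut between -0.35 and 0.35 rad and value of joint second_nut below -0.5 rad), for 0.2 s.
2. then the second nut's wings point at the middle within 20 degrees (value of joint second_nut between -0.35 and 0.35 rad), for 0.2 s.
At the end, for the whole second after the job is handed in: Both formerly askew nuts have their wings pointing at the middle of the cover within 20 degrees, and the four-pronged key stands released and upright (within 8 degrees) over the second nut, within 20 mm of its axis each way, its prongs down on the cover (within 8 mm) (all of step 2 and value of joint first_nut between -0.35 and 0.35 rad and x of key_grip in the frame of filter_holder between 0.045 and 0.085 m and y of key_grip in the frame of filter_holder between -0.02 and 0.02 m and z of key_grip in the frame of filter_holder between 0.122 and 0.14 m and angle between key_grip's own z axis and vertical below 0.15 rad); the robot touches nothing.
It fails at once if the fingers press on the filter holder or its nuts (more than 3 N) (contact force between the fingers and filter_holder above 3 N).
It also fails if it takes over 51 s, if anything falls off the work surface, if the arm or the gripper's body presses on something with over 40 N, if the wrist force passes 120 N, or if a joint passes its speed limit or range.

ROBOT

A 7-joint arm with a two-finger parallel gripper is mounted at the origin on a cart in front of the work surface, level with it; the furniture and walls round the work are solid. World frame = base frame: x ahead of the robot, y to its left, z up, the work surface at z = 0. Lengths are in m, angles in rad, forces in N, time in s.
With the tool pointing down it reaches from about 0.425 to 0.875 m from the base axis. Payload 4.7 kg.
Tool frame: the origin (TCP) lies at the very end of the fingers, on their centre line; the grasp point (between the pads) lies 19 mm behind it (arm.hold_point_z is the z of the grasp point in the tool frame, in m); z points along the fingers, x is the direction in which the jaws open and shut, and the axes are right-handed (so a half turn about z gives the same grasp; the last joint's range is limited). The gripper opens to 87 mm and grips with 3 to 60 N. Pads are 19 mm wide; open, the fingers measure 117 mm over their backs; the gripper's body (75 mm by 190 mm) begins 51 mm behind the grasp point.
Start: joints at [-1.219, 0.321, -0.07, 1.45, 0.023, 1.371, -0.057], TCP at [0.215, 0.613, 0.223] pointing down, gripper open.
Joint ranges: [-2.86, 2.86], [-0.3, 2.09], [-1.38, 1.24], [0.06, 2.45], [-1.56, 4.7], [0.09, 2.05], [-2.69, 2.69]. Speed limits (rad/s): [2.57, 2.57, 3.14, 3.14, 3.14, 3.14, 3.14].

INTERFACE

Orientations are given as a unit quaternion [x, y, z, w].
In Python, from rig import arm, imaging gives the robot as it stands.
- The arm moves only by the tool servo_tool, never from a script. Its argument "plan" is a list of rows, each an object with "translation": the shift along the tool's x, y, z in m, a list of three; "roll": the turn about the tool's z in rad. In form: [{"translation": [dx, dy, dz], "roll": roll}, ...]. A call has 1 to 10 rows; each row is the pose to reach, as a shift and turn from the pose measured when the call began, along the tool's axes at that moment; what a row does not reach only later rows make up. A row lasts 1/10 s, in which the tool goes at most 50 mm and 8.59 degrees, less where a joint would pass 70% of its speed; a pose out of reach is approached as far as the arm can. A call with a gripper value outside its range is refused whole. "gripper" is the opening, from 0 (shut) to 1 (fully open), set as the call begins (left out, the last holds). The fingers move at their own pace and stop on an object; the grip force is fixed at half the most. Time passes only in rows, so rows that repeat a pose let the fingers close. It gives the time, the measured TCP pose, the force and the opening at its end, in the units of the state.
- arm.sense(): the state, without advancing time (a new reading comes with each control period).
- imaging.snapshot(name): name is "side" or "top"; returns a dict with "frame" (480x640x3 uint8, red, green, blue), "intrinsics" (3x3 intrinsics, pixels), "R" (3x3) and "t" (3): a world point X has camera coordinates R X + t. Camera axes: x right, y down, z forward; pixel columns grow to the right and rows downward; lengths in m; the calibration is good to about 2 mm. A picture is of the moment at which its call begins. There is no depth.
- arm.hand_in(): hands the job in, once; it reports no verdict.
The state is a dict: "time": time; "joint_pos": joint angles; "joint_velocities": joint speeds; "effort": joint torques, N m; "position": TCP position; "ee_rot": TCP orientation; "wrist_force": force on the tool from outside, world axes, zero at the start; "moment": the same for the moment, N m; "opening": finger opening in m.
Only numpy, scipy, OpenCV 4.12 (cv2) and the standard library are available. Lean on these libraries where they do the work, as an engineer would, in place of code of your own. Each camera call takes 0.05 s, during which the arm holds its last target.

## Working session

There is one attempt and no reset: what is moved stays moved. The work goes in short steps, Python scripts to look and compute and a tool call to move; the robot and the scene stay as the last step left them, time stands still between calls to the robot, and variables do not carry over. Pictures are saved under pics/ and viewed, and the job is handed in when it is done.

Besides the shell and the picture viewer there is one more tool, called after ">>>" by a JSON object that holds its "api" and its "payload", one argument or row to a line. servo_tool: Moves the arm, as the interface text tells. Its arguments: {"type":"object","properties":{"plan":{"type":"array","items":{"type":"object","properties":{"translation":{"type":"array","items":{"type":"number"}},"roll":{"type":"number"}}}},"gripper":{"type":"number"}},"required":["plan"]}

```bash
mkdir -p pics; ls; python3 - <<'E'
from rig import arm, imaging
import cv2, numpy as np
for n in ("top","side"):
    s=imaging.snapshot(n); cv2.imwrite(f"pics/{n}0.png",s["frame"][:,:,::-1]); print(n,np.round(s["intrinsics"],1).tolist(),np.round(s["R"],4).tolist(),np.round(s["t"],4).tolist())
s=arm.sense(); print({k:np.round(v,3).tolist() for k,v in s.items()}, arm.hold_point_z)
E
```

```text
pics
top [[542.0, 0.0, 322.2], [0.0, 542.0, 251.1], [0.0, 0.0, 1.0]] [[-0.058, -0.9983, 0.0024], [-0.9743, 0.0561, -0.2181], [0.2176, -0.015, -0.9759]] [-0.0916, 0.6061, 0.8819]
side [[448.3, 0.0, 320.5], [0.0, 448.3, 247.6], [0.0, 0.0, 1.0]] [[-0.9576, -0.2876, 0.017], [-0.1327, 0.3881, -0.912], [0.2557, -0.8756, -0.4098]] [0.5175, 0.2161, 0.6779]
{'time': 0.1, 'joint_pos': [-1.219, 0.322, -0.07, 1.452, 0.023, 1.371, -0.057], 'joint_velocities': [0.001, -0.002, 0.0, -0.002, 0.001, 0.001, -0.0], 'effort': [0.0, -49.257, -0.406, -31.34, -0.064, 0.04, 0.0], 'position': [0.215, 0.613, 0.222], 'ee_rot': [0.816, 0.578, -0.001, 0.001], 'wrist_force': [0.034, 0.23, 0.051], 'moment': [0.072, -0.034, -0.01], 'opening': 0.087} -0.0187
```

View pics/top0.png

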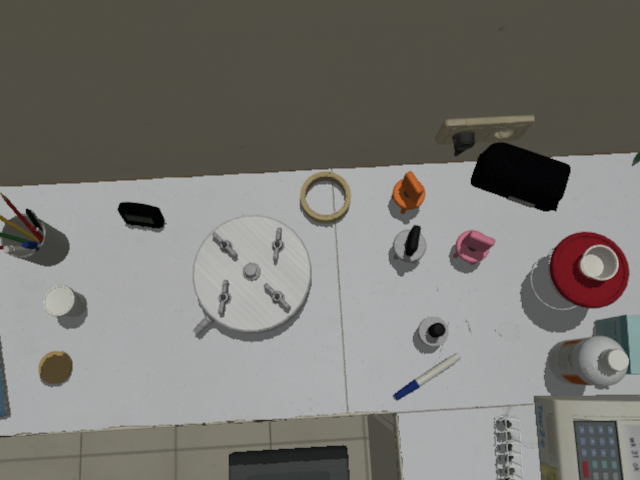

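View pics/side0.png

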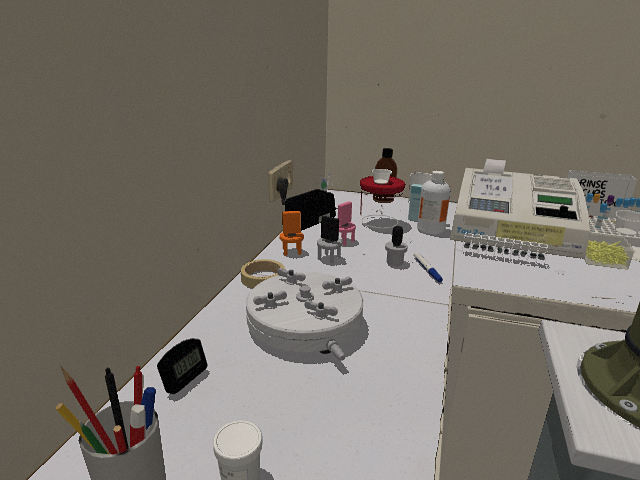

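```bash
cat > h.py <<'E'
from rig import arm, imaging
import cv2, numpy as np
def px(s,X):
    c=s["R"]@np.array(X,float)+s["t"]; u=s["intrinsics"]@c; return u[:2]/u[2]
def ray(s,uv,z):
    R=np.array(s["R"]);t=np.array(s["t"]);o=-R.T@t
    d=R.T@np.linalg.inv(s["intrinsics"])@np.array([uv[0],uv[1],1.]); return o+d*(z-o[2])/d[2]
def crop(s,x0,y0,w,h,k,name):
    f=s["frame"][y0:y0+h,x0:x0+w,::-1]; cv2.imwrite("pics/"+name,cv2.resize(f,None,fx=k,fy=k,interpolation=cv2.INTER_CUBIC))
E
python3 - <<'E'
from h import *
s=imaging.snapshot("top"); crop(s,185,205,135,135,5.5 and 4,"holder.png"); crop(s,380,160,130,195,3,"keys.png")
print(px(s,[0,0,0]),px(s,[.215,.613,.222]))
s=imaging.snapshot("side"); crop(s,235,190,190,180,4,"sidecrop.png")
E
```

```text
[265.87370997 623.5968851 ] [-229.6291727   546.13475321]
```

View pics/holder.png

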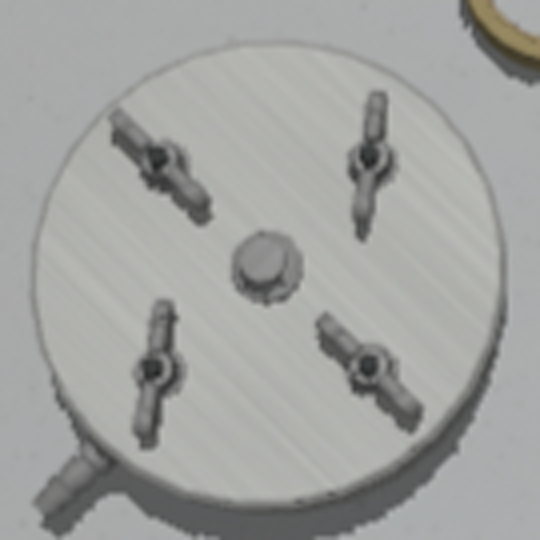

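View pics/keys.png

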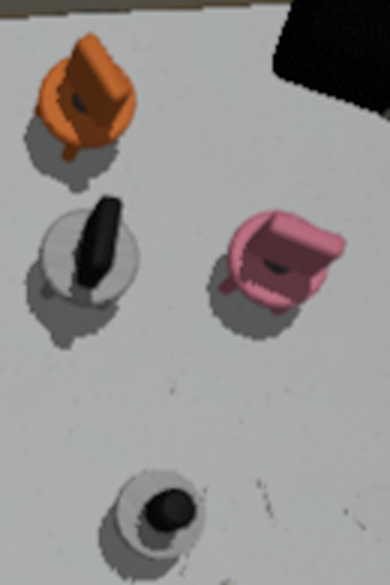

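View pics/sidecrop.png

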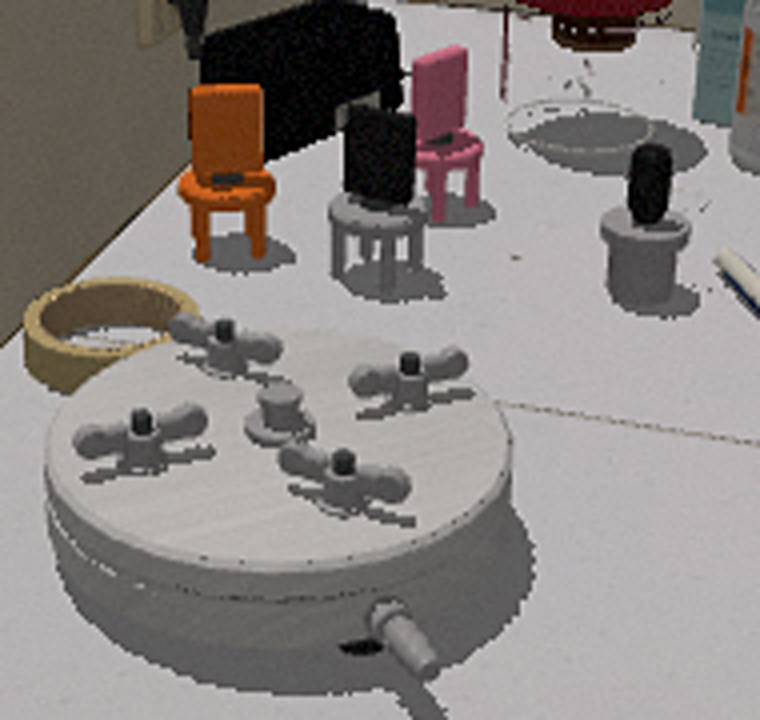

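```bash
python3 - <<'E'
from h import *
s=imaging.snapshot("top"); f=s["frame"].astype(int)
print("cam",-np.array(s["R"]).T@s["t"])
g=f.max(2)
print("studs")
m=((g<75)).astype(np.uint8)
n,l,st,ce=cv2.connectedComponentsWithStats(m[205:340,185:320])
for i in range(1,n):
    if st[i,4]>=4: c=ce[i]+[185,205]; print(st[i],c.round(1),ray(s,c,.080).round(4))
b=lambda x,y:(x/4+185-.375,y/4+205-.375)
tips={"n1":[(163,303),(148,443)],"n2":[(377,95),(361,235)],"d1":[(115,118),(206,215)],"d2":[(322,322),(416,422)]}
for k,(p,q) in tips.items():
    P,Q=ray(s,b(*p),.0715),ray(s,b(*q),.0715); d=P-Q; print(k,P.round(3),Q.round(3),"ang",np.arctan2(d[1],d[0]).round(3),"len",np.hypot(*d[:2]).round(3),"mid",((P+Q)/2).round(4))
print("cap",ray(s,b(265,255),.076)); 
print("stubtip",ray(s,b(55,508),.03), ray(s,b(95,455),.03))
print("orange/pink base", ray(s,(408,193),.07),ray(s,(474,246),.07))
# blade
bm=(g<60).astype(np.uint8)[215:275,390:430]
n,l,st,ce=cv2.connectedComponentsWithStats(bm); i=1+np.argmax(st[1:,4]); print(st[i])
c=max(cv2.findContours((l==i).astype(np.uint8),0,1)[0],key=cv2.contourArea)+np.array([390,215])
h=cv2.convexHull(c)[:,0]; print(h.tolist()); print(cv2.minAreaRect(c))
E
```

```text
cam [ 0.39327044 -0.1122034   0.99310449]
studs
[119   5  16  12  34] [311.9 217.3] [ 0.6584 -0.1119  0.08  ]
[90 35  4  7 19] [276.6 243.4] [ 0.6151 -0.0483  0.08  ]
[37 37  6 11 41] [224.3 246.9] [0.6141 0.0422 0.08  ]
[94 42  3  4  7] [279.9 248.4] [ 0.6058 -0.0535  0.08  ]
[61 70  5  3  8] [247.6 275.9] [0.5609 0.0034 0.08  ]
[42 79  1  6  6] [227.  286.5] [0.5446 0.0389 0.08  ]
[90 89  4  5 18] [276.7 296. ] [ 0.5235 -0.0448  0.08  ]
[36 90  4  5 19] [222.4 296.9] [0.5272 0.047  0.08  ]
[39 91  5 12 14] [226.  301.5] [0.5191 0.0411 0.08  ]
[88 95  7  3 13] [275.8 301.4] [ 0.5144 -0.0429  0.08  ]
[ 38 104   1   4   4] [223.  310.5] [0.5041 0.0464 0.08  ]
[ 27 114   2   3   5] [212.4 320.2] [0.4889 0.0645 0.08  ]
n1 [0.557 0.043 0.072] [0.497 0.05  0.072] ang -0.125 len 0.06 mid [0.5269 0.0466 0.0715]
n2 [ 0.644 -0.053  0.072] [ 0.582 -0.043  0.072] ang -0.151 len 0.063 mid [ 0.6129 -0.048   0.0715]
d1 [0.64  0.062 0.072] [0.594 0.024 0.072] ang 0.703 len 0.06 mid [0.6173 0.0429 0.0715]
d2 [ 0.545 -0.025  0.072] [ 0.499 -0.063  0.072] ang 0.703 len 0.059 mid [ 0.522  -0.0443  0.0715]
cap [ 0.57439695 -0.00206208  0.076     ]
stubtip [0.47547361 0.09907281 0.03      ] [0.49774409 0.08121229 0.03      ]
orange/pink base [ 0.6965637  -0.28584736  0.07      ] [ 0.59294352 -0.39218943  0.07      ]
[ 15  11  15  31 314]
[[418, 226], [419, 227], [419, 233], [417, 246], [416, 249], [412, 254], [411, 255], [409, 256], [408, 256], [406, 255], [405, 254], [405, 243], [407, 237], [410, 231], [412, 228], [414, 226]]
((411.5722351074219, 240.78033447265625), (12.316633224487305, 31.17172622680664), 8.746161460876465)
```

```bash
python3 - <<'E'
from h import *
s=imaging.snapshot("top")
print("disc",ray(s,(409.7,245.4),.046))
print("blade mid",ray(s,(412,241),.076), "top far/near", ray(s,(416.5,227),.104))
d=imaging.snapshot("side")
b=lambda x,y:(x/4+235-.375,y/4+190-.375)
P,Q=ray(d,b(346,104),.104),ray(d,b(415,112),.104); print(P,Q,np.arctan2(*(P-Q)[1::-1]),np.hypot(*(P-Q)[:2]))
print("disc side",ray(d,b(376,208),.046))
crop(d,310,200,50,70,8,"ks.png"); crop(s,385,215,50,55,10,"kt.png")
E
```

```text
disc [ 0.60587441 -0.2842715   0.046     ]
blade mid [ 0.60675133 -0.28355562  0.076     ] top far/near [ 0.62416765 -0.28826042  0.104     ]
[ 0.62800998 -0.29075305  0.104     ] [ 0.58635218 -0.29115098  0.104     ] 0.00955206492892295 0.041659703444169575
disc side [ 0.60475316 -0.27827633  0.046     ]
```

View pics/ks.png

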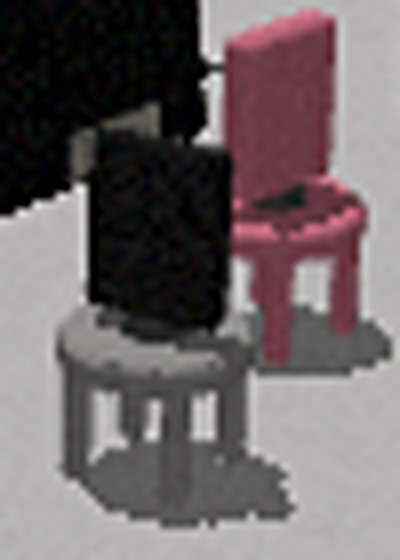

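View pics/kt.png

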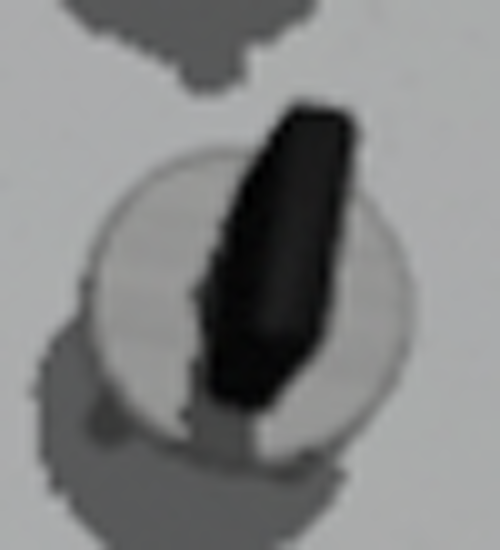

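Candidates for the key: the black blade on a steel disc at top (410,245), orange (408,193), pink (474,246), and the round grip with one plug at (433,332). The crop shows a flat black blade on a steel disc with several prongs at (410,245), so that is the key I want. In the holder crop, the hose stub is at (199,332). The askew nuts are at (223,298), the first, and (277,245), the second.

```bash
cat >> h.py <<'E'
def go(x,y,z,T):
    s=arm.sense(); q=s["ee_rot"]; from scipy.spatial.transform import Rotation as Ro
    R=Ro.from_quat(q).as_matrix(); p=np.array(s["position"]); T0=np.arctan2(R[1,0],R[0,0])
    d=R.T@(np.array([x,y,z])-p); r=(T0-T+np.pi)%(2*np.pi)-np.pi
    print("at",p.round(4),"T",T0.round(3),"tilt",R[:,2].round(3),"-> d",d.round(4),"roll",round(r,3))
E
python3 -c "
from h import *
go(.55,.2,.25,1.43);go(.6,-.28,.25,1.47)"
```

```text
at [0.2154 0.6132 0.2223] T 1.233 tilt [-0. -0. -1.] -> d [-0.279   0.4526 -0.0276] roll -0.197
at [0.2154 0.6132 0.2223] T 1.233 tilt [-0. -0. -1.] -> d [-0.7153  0.6589 -0.0274] roll -0.237
```

>>> {"api": "servo_tool", "payload": {
  "plan": [
    {"translation":[-0.028,0.045,-0.006],"roll":-0.04},
    {"translation":[-0.055,0.09,-0.012],"roll":-0.08},
    {"translation":[-0.083,0.135,-0.018],"roll":-0.12},
    {"translation":[-0.11,0.18,-0.024],"roll":-0.16},
    {"translation":[-0.14,0.225,-0.028],"roll":-0.2},
    {"translation":[-0.167,0.27,-0.028],"roll":-0.2},
    {"translation":[-0.195,0.315,-0.028],"roll":-0.2},
    {"translation":[-0.222,0.36,-0.028],"roll":-0.2},
    {"translation":[-0.25,0.405,-0.028],"roll":-0.2},
    {"translation":[-0.279,0.45,-0.028],"roll":-0.2}
  ],
  "gripper": 1
}}

```text
time: 1.35
position: [0.5294, 0.2235, 0.2508]
ee_rot: [0.754, 0.657, 0.0, 0.0]
wrist_force: [1.3, 1.1, -0.1]
opening: 0.0874
```

```bash
python3 -c "
from h import *
go(.606,-.284,.2,1.47); print(np.round(arm.sense()['joint_pos'],2))"
```

```text
at [0.5294 0.2235 0.2508] T 1.433 tilt [ 0.001  0.    -1.   ] -> d [-0.4922  0.1455  0.0508] roll -0.037
[-0.67  0.15  0.25  1.61 -0.04  1.39  1.02]
```

>>> {"api": "servo_tool", "payload": {
  "plan": [
    {"translation":[-0.045,0.013,0],"roll":-0.04},
    {"translation":[-0.09,0.027,0],"roll":-0.04},
    {"translation":[-0.137,0.04,0],"roll":-0.04},
    {"translation":[-0.185,0.055,0],"roll":-0.04},
    {"translation":[-0.232,0.069,0],"roll":-0.04},
    {"translation":[-0.28,0.083,0],"roll":-0.04},
    {"translation":[-0.327,0.097,0.01],"roll":-0.04},
    {"translation":[-0.375,0.111,0.02],"roll":-0.04},
    {"translation":[-0.42,0.124,0.03],"roll":-0.04},
    {"translation":[-0.46,0.136,0.04],"roll":-0.04}
  ]
}}

```text
time: 2.35
position: [0.6009, -0.2535, 0.2106]
ee_rot: [0.741, 0.671, 0.0, 0.001]
wrist_force: [0.9, -0.3, 0.2]
opening: 0.0867
```

```bash
python3 -c "
from h import *
go(.606,-.284,.16,1.47)"
```

```text
at [ 0.6009 -0.2535  0.2106] T 1.472 tilt [ 0.001 -0.    -1.   ] -> d [-0.0298  0.008   0.0506] roll 0.002
```

>>> {"api": "servo_tool", "payload": {
  "plan": [
    {"translation":[-0.02,0.006,0.02],"roll":0},
    {"translation":[-0.03,0.008,0.04],"roll":0},
    {"translation":[-0.03,0.008,0.05],"roll":0},
    {"translation":[-0.03,0.008,0.05],"roll":0}
  ]
}}

```text
time: 2.75
position: [0.6051, -0.2829, 0.1587]
ee_rot: [0.741, 0.672, -0.0, -0.001]
wrist_force: [0.8, 0.6, 0.5]
opening: 0.0871
```

```bash
python3 - <<'E'
from h import *
go(.606,-.284,.057,1.47)
s=imaging.snapshot("top"); cv2.imwrite("pics/t2.png",s["frame"][:,:,::-1])
d=imaging.snapshot("side"); crop(d,250,130,180,150,4,"s2.png")
E
```

```text
at [ 0.6051 -0.2829  0.1587] T 1.472 tilt [-0.002  0.001 -1.   ] -> d [-0.0011  0.0012  0.1017] roll 0.002
```

View pics/s2.png

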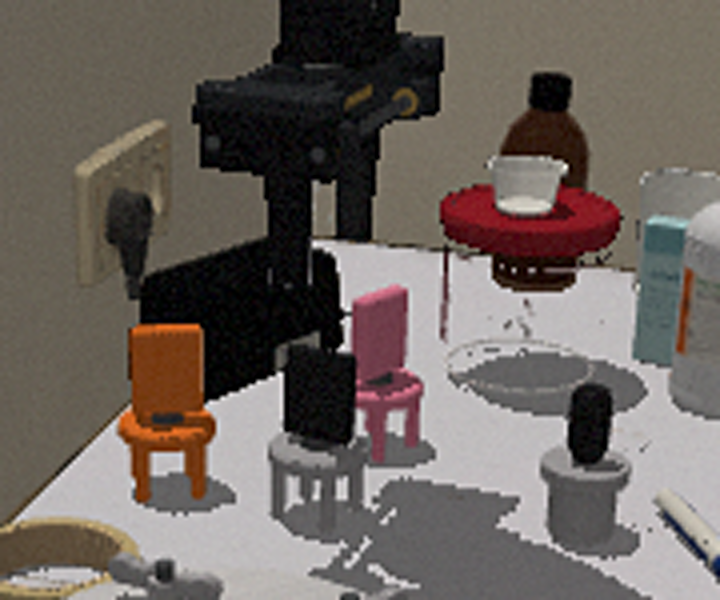

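View pics/t2.png

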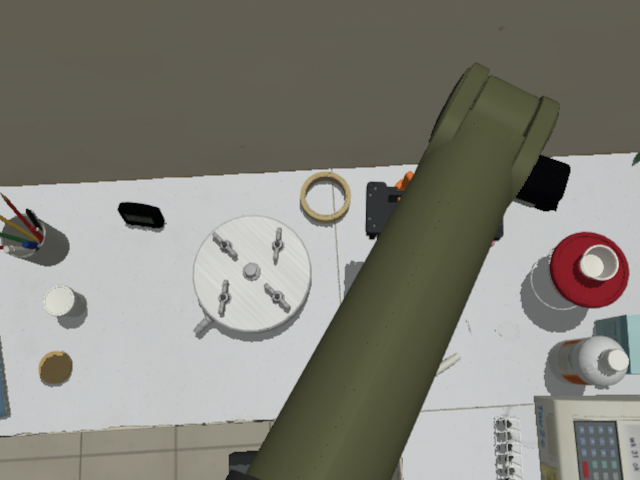

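>>> {"api": "servo_tool", "payload": {
  "plan": [
    {"translation":[0,0,0.015],"roll":0},
    {"translation":[0,0,0.03],"roll":0},
    {"translation":[0,0,0.045],"roll":0},
    {"translation":[0,0,0.06],"roll":0},
    {"translation":[0,0,0.075],"roll":0},
    {"translation":[0,0,0.085],"roll":0},
    {"translation":[0,0,0.093],"roll":0},
    {"translation":[0,0,0.099],"roll":0},
    {"translation":[0,0,0.102],"roll":0},
    {"translation":[0,0,0.102],"roll":0}
  ],
  "gripper": 0.65
}}

```text
time: 3.85
position: [0.6068, -0.2827, 0.0591]
ee_rot: [0.74, 0.672, 0.001, 0.001]
wrist_force: [-0.0, -0.3, -0.7]
opening: 0.0566
```

```bash
python3 - <<'E'
from h import *
go(.606,-.284,.057,1.47); print(arm.sense()['wrist_force'])
d=imaging.snapshot("side"); crop(d,290,150,100,120,5,"s3.png")
E
```

```text
at [ 0.6068 -0.2827  0.0591] T 1.474 tilt [ 0.002  0.    -1.   ] -> d [-0.0014 -0.0007  0.0021] roll 0.004
[-0.00225121 -0.2677534  -0.65612068]
```

View pics/s3.png

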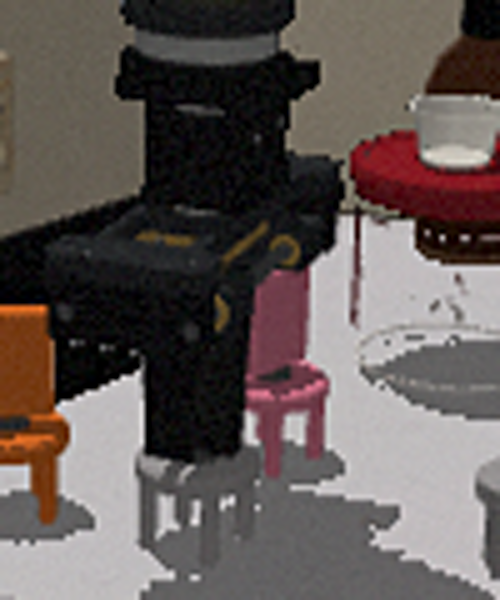

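The fingers are around the blade, just above the disc at crop (195,465). Closing.

>>> {"api": "servo_tool", "payload": {
  "plan": [
    {"translation":[0,0,0.001],"roll":0},
    {"translation":[0,0,0.001],"roll":0},
    {"translation":[0,0,0.001],"roll":0},
    {"translation":[0,0,0.001],"roll":0},
    {"translation":[0,0,0.001],"roll":0},
    {"translation":[0,0,0.001],"roll":0},
    {"translation":[0,0,0.001],"roll":0},
    {"translation":[0,0,0.001],"roll":0}
  ],
  "gripper": 0
}}

```text
time: 4.7
position: [0.6071, -0.2831, 0.0586]
ee_rot: [0.74, 0.672, 0.001, 0.001]
wrist_force: [1.1, -1.1, 0.5]
opening: 0.0133
```

>>> {"api": "servo_tool", "payload": {
  "plan": [
    {"translation":[0,0,-0.01],"roll":0},
    {"translation":[0,0,-0.03],"roll":0},
    {"translation":[0,0,-0.06],"roll":0},
    {"translation":[0,0,-0.09],"roll":0},
    {"translation":[0,0,-0.12],"roll":0},
    {"translation":[0,0,-0.14],"roll":0}
  ]
}}

```text
time: 5.3
position: [0.6072, -0.2832, 0.2015]
ee_rot: [0.741, 0.672, 0.001, 0.002]
wrist_force: [0.4, -0.8, -2.1]
opening: 0.0135
```

```bash
python3 - <<'E'
from h import *
print(arm.sense()['opening'])
go(.527,.0467,.2,1.42)
d=imaging.snapshot("side"); crop(d,280,110,120,160,3.5,"s4.png")
E
```

```text
0.013526795692613003
at [ 0.6072 -0.2832  0.2015] T 1.474 tilt [ 0.005 -0.001 -1.   ] -> d [ 0.3206 -0.1117  0.0008] roll 0.054
```

View pics/s4.png

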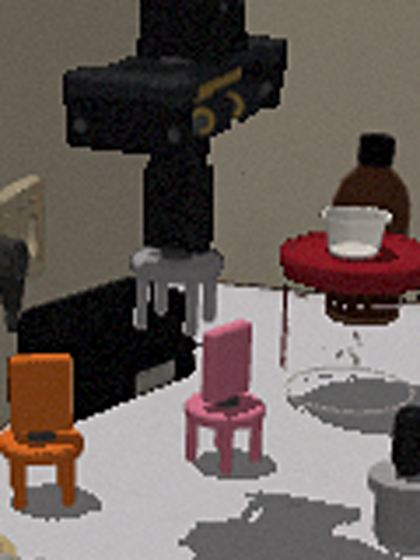

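>>> {"api": "servo_tool", "payload": {
  "plan": [
    {"translation":[0.035,-0.012,0],"roll":0.05},
    {"translation":[0.075,-0.026,0],"roll":0.05},
    {"translation":[0.115,-0.04,0],"roll":0.05},
    {"translation":[0.155,-0.054,0],"roll":0.05},
    {"translation":[0.195,-0.068,0],"roll":0.05},
    {"translation":[0.235,-0.082,0],"roll":0.05},
    {"translation":[0.27,-0.094,0],"roll":0.05},
    {"translation":[0.3,-0.105,0],"roll":0.05},
    {"translation":[0.32,-0.112,0],"roll":0.05},
    {"translation":[0.32,-0.112,0],"roll":0.05}
  ]
}}

```text
time: 6.35
position: [0.5265, 0.0498, 0.2025]
ee_rot: [0.755, 0.656, 0.003, 0.003]
wrist_force: [-0.3, 0.5, -2.0]
opening: 0.0138
```

```bash
python3 - <<'E'
from h import *
go(.527,.0467,.15,1.42)
d=imaging.snapshot("side"); crop(d,230,110,190,230,2.6,"s5.png")
s=imaging.snapshot("top"); crop(s,150,180,200,180,4,"t5.png")
E
```

```text
at [0.5265 0.0498 0.2025] T 1.43 tilt [ 0.007 -0.    -1.   ] -> d [-0.003   0.0006  0.0525] roll 0.01
```

View pics/s5.png

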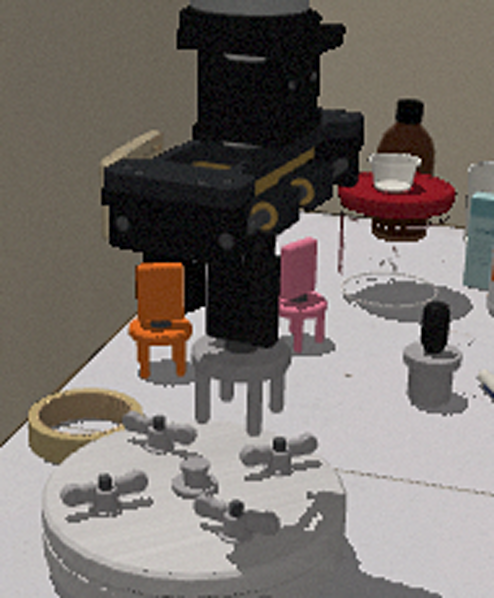

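View pics/t5.png

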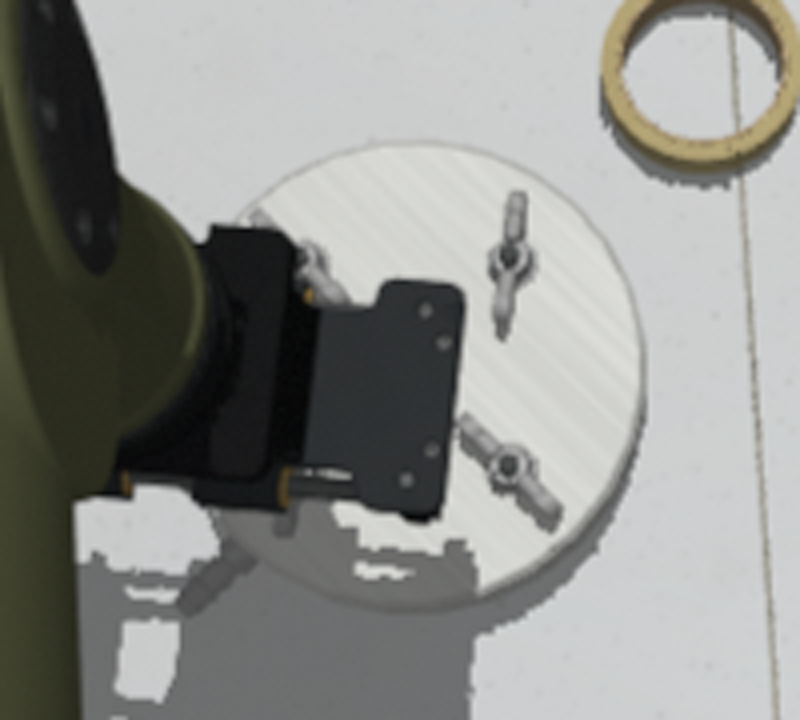

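```bash
python3 - <<'E'
from h import *
d=imaging.snapshot("side"); crop(d,290,220,80,100,8,"s6.png")
b=lambda x,y:(x/2.6+230-.3,y/2.6+110-.3)
print("disc",ray(d,b(241,357),.190),"tips",ray(d,b(255,431),.146),ray(d,b(203,419),.146),ray(d,b(280,402),.146))
for p in [(236,508),(278,443),(105,482),(158,422)]: print("stud",ray(d,b(*p),.080))
E
```

```text
disc [0.52107763 0.06551701 0.19      ] tips [0.51009773 0.07064582 0.146     ] [0.54394326 0.06573823 0.146     ] [0.5059319  0.02863452 0.146     ]
stud [0.52587474 0.05314651 0.08      ]
stud [ 0.52281068 -0.03840956  0.08      ]
stud [0.61622101 0.04917037 0.08      ]
stud [ 0.61293985 -0.04166491  0.08      ]
```

View pics/s6.png

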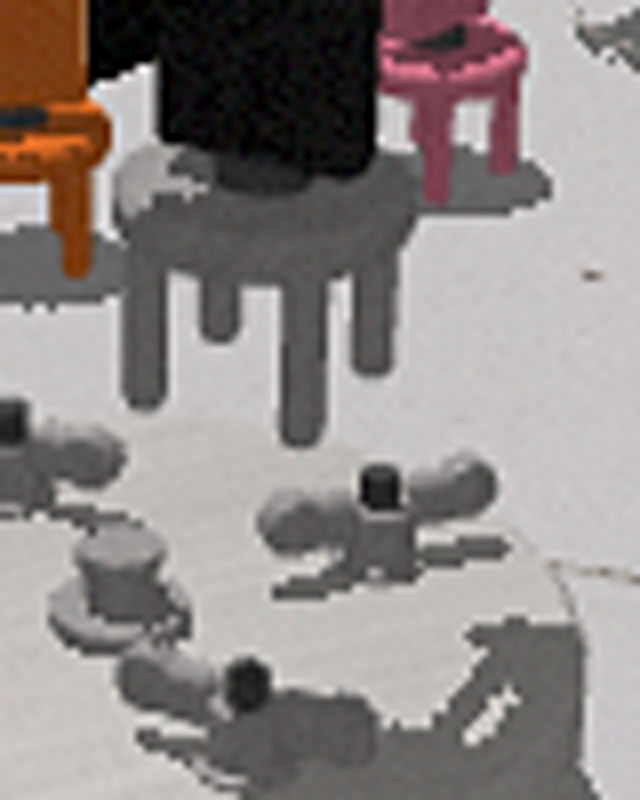

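```bash
python3 - <<'E'
from h import *
d=imaging.snapshot("side")
b=lambda p:(p[0]/8+290-.44,p[1]/8+220-.44)
P=np.array([ray(d,b(p),.144) for p in [(145,400),(303,438),(375,368),(221,332)]]); print(P.round(4),P.mean(0),(P[0]+P[2])/2,(P[1]+P[3])/2)
for v in (P[1]-P[3],P[0]-P[2]): print(np.arctan2(v[1],v[0]),np.hypot(*v[:2]))
print(ray(d,b((248,665)),.080),ray(d,b((381,468)),.08))
go(.5265,.0470,.15,1.42)
E
```

```text
[[0.5467 0.0578 0.144 ]
 [0.5126 0.0634 0.144 ]
 [0.5072 0.0296 0.144 ]
 [0.5415 0.0237 0.144 ]] [0.52700941 0.04363328 0.144     ] [0.52694777 0.04370554 0.144     ] [0.52707105 0.04356102 0.144     ]
2.198497180085863 0.04911663485685021
0.6214505300001734 0.04854571415901422
[0.52789532 0.04589998 0.08      ] [ 0.52382933 -0.04626511  0.08      ]
at [0.528  0.0438 0.2029] T 1.422 tilt [ 0.009 -0.003 -1.   ] -> d [ 0.003  -0.0024  0.0529] roll 0.002
```

>>> {"api": "servo_tool", "payload": {
  "plan": [
    {"translation":[0.0025,0,0.01],"roll":0},
    {"translation":[0.0025,0,0.025],"roll":0},
    {"translation":[0.0025,0,0.04],"roll":0},
    {"translation":[0.0025,0,0.05],"roll":0},
    {"translation":[0.0025,0,0.05],"roll":0}
  ]
}}

```text
time: 7.05
position: [0.5275, 0.0452, 0.1509]
ee_rot: [0.758, 0.652, 0.001, 0.003]
wrist_force: [-0.5, -0.2, -2.2]
opening: 0.0138
```

```bash
python3 - <<'E'
from h import *
go(.528,.0467,.117,1.42); print(arm.sense()['wrist_force'])
d=imaging.snapshot("side"); crop(d,280,220,100,100,7,"s7.png")
E
```

```text
at [0.5275 0.0452 0.1509] T 1.421 tilt [ 0.005 -0.004 -1.   ] -> d [0.0017 0.0001 0.0339] roll 0.001
[-0.49288032 -0.18728474 -2.22133599]
```

View pics/s7.png

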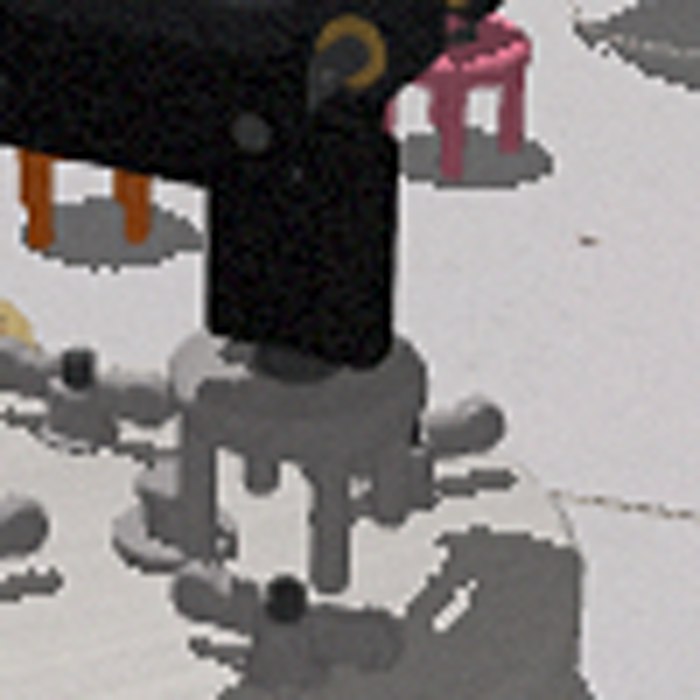

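>>> {"api": "servo_tool", "payload": {
  "plan": [
    {"translation":[0.0015,0,0.006],"roll":0},
    {"translation":[0.0015,0,0.012],"roll":0},
    {"translation":[0.0015,0,0.018],"roll":0},
    {"translation":[0.0015,0,0.024],"roll":0},
    {"translation":[0.0015,0,0.03],"roll":0},
    {"translation":[0.0015,0,0.034],"roll":0},
    {"translation":[0.0015,0,0.034],"roll":0},
    {"translation":[0.0015,0,0.034],"roll":0}
  ]
}}

```text
time: 7.9
position: [0.5288, 0.0468, 0.1181]
ee_rot: [0.758, 0.652, 0.001, 0.004]
wrist_force: [0.5, 0.1, -2.1]
opening: 0.0142
```

```bash
python3 - <<'E'
from h import *
go(.528,.0467,.117,.32); print(arm.sense()['wrist_force'])
d=imaging.snapshot("side"); crop(d,280,220,100,100,7,"s8.png")
E
```

```text
at [0.5288 0.0468 0.1181] T 1.421 tilt [ 0.007 -0.004 -1.   ] -> d [-0.0002 -0.0008  0.0011] roll 1.101
[ 0.52624941  0.1103723  -2.12745565]
```

View pics/s8.png

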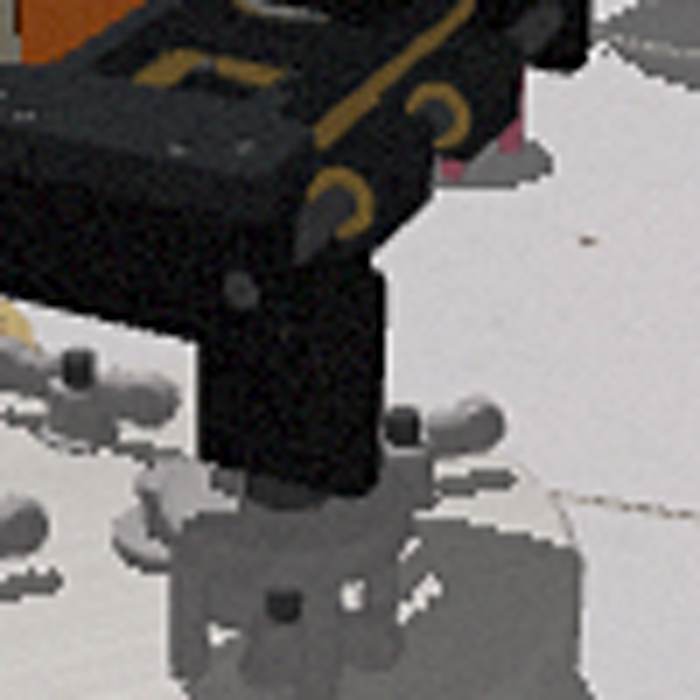

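>>> {"api": "servo_tool", "payload": {
  "plan": [
    {"translation":[-0.0005,-0.001,0.001],"roll":0.1},
    {"translation":[-0.0005,-0.001,0.001],"roll":0.2},
    {"translation":[-0.0005,-0.001,0.001],"roll":0.3},
    {"translation":[-0.0005,-0.001,0.001],"roll":0.38},
    {"translation":[-0.0005,-0.001,0.001],"roll":0.46},
    {"translation":[-0.0005,-0.001,0.001],"roll":0.54},
    {"translation":[-0.0005,-0.001,0.001],"roll":0.62},
    {"translation":[-0.0005,-0.001,0.001],"roll":0.7},
    {"translation":[-0.0005,-0.001,0.001],"roll":0.78},
    {"translation":[-0.0005,-0.001,0.001],"roll":0.85}
  ]
}}

```text
time: 8.95
position: [0.5282, 0.0466, 0.1177]
ee_rot: [0.96, 0.28, 0.003, 0.003]
wrist_force: [0.5, 0.0, -2.3]
opening: 0.0139
```

```bash
python3 - <<'E'
from h import *
go(.528,.0467,.117,.325); s=arm.sense();print(s['wrist_force'],s['moment'])
E
```

```text
at [0.5282 0.0466 0.1177] T 0.568 tilt [ 0.008 -0.004 -1.   ] -> d [-0.0001 -0.0001  0.0007] roll 0.243
[ 0.54191923  0.0367042  -2.34356903] [-0.02315978  0.04695342  0.04865839]
```

>>> {"api": "servo_tool", "payload": {
  "plan": [
    {"translation":[0,0,0],"roll":0.06},
    {"translation":[0,0,0],"roll":0.12},
    {"translation":[0,0,0],"roll":0.18},
    {"translation":[0,0,0],"roll":0.24},
    {"translation":[0,0,0],"roll":0.245},
    {"translation":[0,0,0],"roll":0.245}
  ]
}}

```text
time: 9.55
position: [0.5282, 0.0467, 0.1179]
ee_rot: [0.987, 0.162, 0.004, 0.002]
wrist_force: [-0.8, 0.4, -2.2]
opening: 0.0139
```

>>> {"api": "servo_tool", "payload": {
  "plan": [
    {"translation":[0,0,0],"roll":-0.03},
    {"translation":[0,0,-0.01],"roll":-0.03},
    {"translation":[0,0,-0.03],"roll":-0.03},
    {"translation":[0,0,-0.05],"roll":-0.03},
    {"translation":[0,0,-0.07],"roll":-0.03},
    {"translation":[0,0,-0.085],"roll":-0.03},
    {"translation":[0,0,-0.085],"roll":-0.03}
  ]
}}

```text
time: 10.25
position: [0.5292, 0.0471, 0.2058]
ee_rot: [0.984, 0.176, 0.006, 0.002]
wrist_force: [0.3, -0.9, -1.8]
opening: 0.0139
```

```bash
python3 - <<'E'
from h import *
go(.615,-.0475,.2,1.42); s=arm.sense();print(s['wrist_force'],s['moment'])
d=imaging.snapshot("side"); crop(d,235,220,150,120,5,"s9.png")
E
```

```text
at [0.5292 0.0471 0.2058] T 0.354 tilt [ 0.013 -0.002 -1.   ] -> d [0.0476 0.1185 0.0071] roll -1.066
[ 0.26268473 -0.915526   -1.75879283] [-0.08499673  0.01545373 -0.00459083]
```

View pics/s9.png

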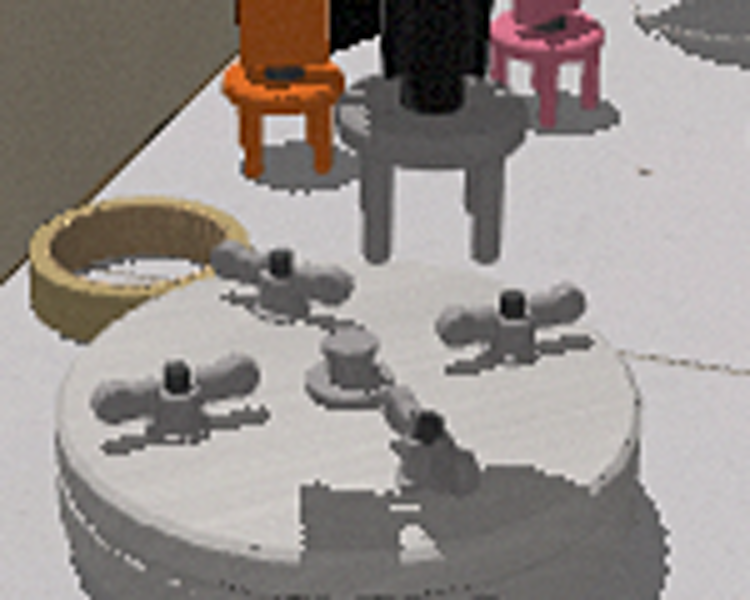

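```bash
python3 - <<'E'
from h import *
d=imaging.snapshot("side")
b=lambda p:(p[0]/5+235-.4,p[1]/5+220-.4)
for A,B in (((398,406),(458,472)),((230,262),(340,286)),((110,402),(240,376))):
    P,Q=ray(d,b(A),.0715),ray(d,b(B),.0715); v=P-Q; print(P,Q,np.arctan2(v[1],v[0]),np.hypot(*v[:2]))
E
```

```text
[0.5438162  0.02993722 0.0715    ] [0.51306151 0.06310281 0.0715    ] -0.8230977735062117 0.045230607134069116
[ 0.63655    -0.05110752  0.0715    ] [ 0.5904618  -0.04598323  0.0715    ] -0.11072972434566945 0.04637219778100093
[0.63736948 0.05818834 0.0715    ] [0.60189487 0.02802608 0.0715    ] 0.7046388617026891 0.046564044173320225
```

>>> {"api": "servo_tool", "payload": {
  "plan": [
    {"translation":[0,0,0],"roll":-0.11},
    {"translation":[0.006,0.015,0],"roll":-0.22},
    {"translation":[0.012,0.03,0],"roll":-0.33},
    {"translation":[0.02,0.05,0],"roll":-0.44},
    {"translation":[0.028,0.07,0],"roll":-0.55},
    {"translation":[0.036,0.09,0],"roll":-0.66},
    {"translation":[0.044,0.11,0],"roll":-0.77},
    {"translation":[0.048,0.119,0],"roll":-0.88},
    {"translation":[0.048,0.119,0],"roll":-0.99},
    {"translation":[0.048,0.119,0],"roll":-1.066}
  ]
}}

```text
time: 11.35
position: [0.613, -0.0485, 0.2018]
ee_rot: [0.757, 0.653, 0.001, 0.003]
wrist_force: [0.4, 1.1, -2.1]
opening: 0.0135
```

>>> {"api": "servo_tool", "payload": {
  "plan": [
    {"translation":[0,0,0],"roll":0},
    {"translation":[0,0,0],"roll":0},
    {"translation":[0,0,0],"roll":0}
  ]
}}

```text
time: 11.65
position: [0.6126, -0.0484, 0.2011]
ee_rot: [0.758, 0.653, 0.0, 0.003]
wrist_force: [0.5, 0.0, -2.3]
opening: 0.0139
```

```bash
python3 - <<'E'
from h import *
go(.616,-.048,.15,1.42)
d=imaging.snapshot("side"); crop(d,260,200,80,100,8,"s10.png")
E
```

```text
at [ 0.6126 -0.0484  0.2011] T 1.422 tilt [ 0.004 -0.004 -1.   ] -> d [0.0011 0.0031 0.0511] roll 0.002
```

View pics/s10.png

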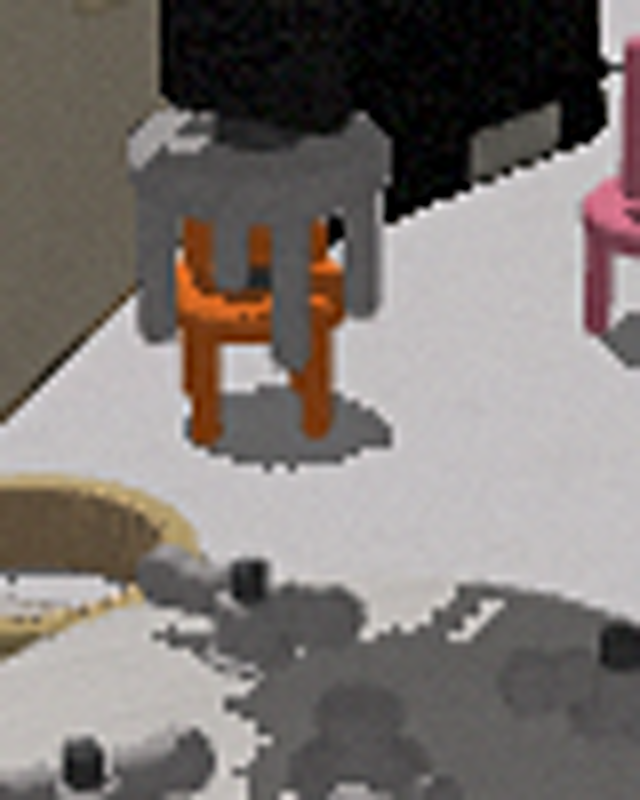

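```bash
python3 - <<'E'
from h import *
d=imaging.snapshot("side")
b=lambda p:(p[0]/8+260-.44,p[1]/8+200-.44)
P=np.array([ray(d,b(p),.1425) for p in [(157,335),(290,366),(364,311),(233,282)]]); print(P.round(4),P.mean(0),(P[0]+P[2])/2,(P[1]+P[3])/2)
for v in (P[1]-P[3],P[0]-P[2]): print(np.arctan2(v[1],v[0]),np.hypot(*v[:2]))
print(ray(d,b((249,564)),.080), ray(d,b((84,740)),.080))
E
```

```text
[[ 0.6314 -0.0348  0.1425]
 [ 0.5972 -0.0283  0.1425]
 [ 0.5916 -0.0632  0.1425]
 [ 0.6261 -0.0697  0.1425]] [ 0.61158836 -0.04898913  0.1425    ] [ 0.61151314 -0.04901129  0.1425    ] [ 0.61166357 -0.04896697  0.1425    ]
2.180039168786907 0.05050539353429895
0.6190666516582083 0.04893065832825658
[ 0.61531658 -0.04929552  0.08      ] [0.62020106 0.03970429 0.08      ]
```

>>> {"api": "servo_tool", "payload": {
  "plan": [
    {"translation":[0.001,0.003,0.01],"roll":0},
    {"translation":[0.001,0.003,0.025],"roll":0},
    {"translation":[0.001,0.0035,0.04],"roll":0},
    {"translation":[0.001,0.0035,0.05],"roll":0},
    {"translation":[0.001,0.0035,0.05],"roll":0},
    {"translation":[0.001,0.0035,0.05],"roll":0}
  ]
}}

```text
time: 12.35
position: [0.6166, -0.0482, 0.1512]
ee_rot: [0.758, 0.653, 0.0, 0.003]
wrist_force: [0.1, -0.1, -1.7]
opening: 0.0137
```

```bash
python3 - <<'E'
from h import *
go(.616,-.048,.1165,1.42); print(arm.sense()['wrist_force'])
d=imaging.snapshot("side"); crop(d,250,200,100,100,7,"s11.png")
E
```

```text
at [ 0.6166 -0.0482  0.1512] T 1.423 tilt [ 0.004 -0.004 -1.   ] -> d [ 0.0002 -0.0007  0.0347] roll 0.003
[ 0.14138548 -0.07004581 -1.71012506]
```

View pics/s11.png

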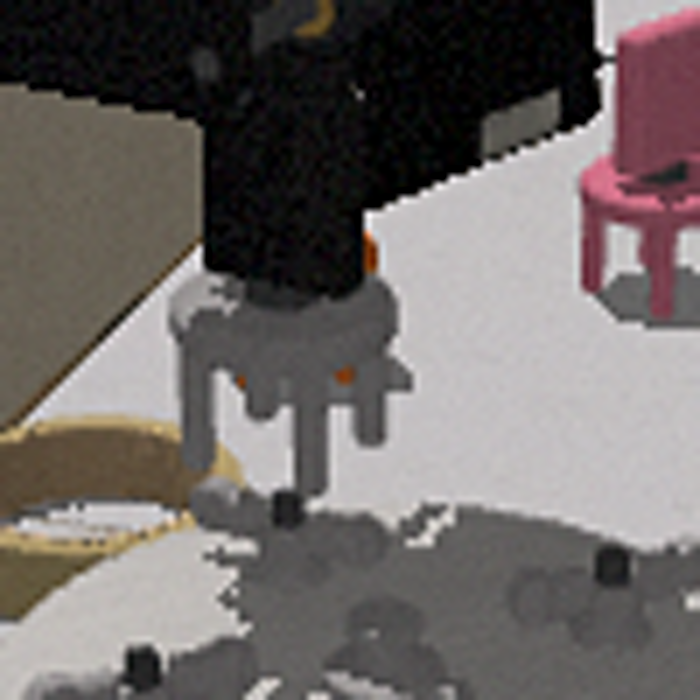

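The prongs are centred over the second nut (stud at crop (288,508)) and straddle its wings. Descending, then turning.

>>> {"api": "servo_tool", "payload": {
  "plan": [
    {"translation":[0,-0.0005,0.006],"roll":0},
    {"translation":[0,-0.0005,0.012],"roll":0},
    {"translation":[0,-0.0005,0.018],"roll":0},
    {"translation":[0,-0.0005,0.024],"roll":0},
    {"translation":[0,-0.0005,0.03],"roll":0},
    {"translation":[0,-0.0005,0.0345],"roll":0},
    {"translation":[0,-0.0005,0.0345],"roll":0},
    {"translation":[0,-0.0005,0.0345],"roll":0}
  ]
}}

```text
time: 13.2
position: [0.6167, -0.0483, 0.1174]
ee_rot: [0.758, 0.653, 0.001, 0.003]
wrist_force: [-0.3, -0.1, -2.1]
opening: 0.014
```

>>> {"api": "servo_tool", "payload": {
  "plan": [
    {"translation":[0,0,0],"roll":0.1},
    {"translation":[0,0,0],"roll":0.2},
    {"translation":[0,0,0],"roll":0.3},
    {"translation":[0,0,0],"roll":0.38},
    {"translation":[0,0,0],"roll":0.46},
    {"translation":[0,0,0],"roll":0.54},
    {"translation":[0,0,0],"roll":0.62},
    {"translation":[0,0,0],"roll":0.7},
    {"translation":[0,0,0],"roll":0.78},
    {"translation":[0,0,0],"roll":0.85}
  ]
}}

```text
time: 14.2
position: [0.6169, -0.0497, 0.1179]
ee_rot: [0.96, 0.281, 0.002, 0.004]
wrist_force: [-0.5, -1.5, -2.3]
opening: 0.0136
```

```bash
python3 - <<'E'
from h import *
go(.616,-.048,.1146,.325); s=arm.sense();print(s['wrist_force'],s['moment'])
E
```

```text
at [ 0.6169 -0.0497  0.1179] T 0.569 tilt [ 0.006 -0.006 -1.   ] -> d [ 0.0001 -0.002   0.0033] roll 0.244
[-0.4628759  -1.53060939 -2.29817143] [-0.64888335  0.14424676  0.04996433]
```

>>> {"api": "servo_tool", "payload": {
  "plan": [
    {"translation":[0,-0.001,0],"roll":0.06},
    {"translation":[0,-0.001,0],"roll":0.12},
    {"translation":[0,-0.001,0],"roll":0.18},
    {"translation":[0,-0.001,0],"roll":0.235},
    {"translation":[0,-0.001,0],"roll":0.245},
    {"translation":[0,-0.001,0],"roll":0.245}
  ]
}}

```text
time: 14.8
position: [0.6165, -0.0496, 0.1182]
ee_rot: [0.987, 0.162, 0.003, 0.004]
wrist_force: [-0.8, -1.5, -0.9]
opening: 0.0138
```

>>> {"api": "servo_tool", "payload": {
  "plan": [
    {"translation":[0,0,0.001],"roll":-0.02},
    {"translation":[0,0,0.002],"roll":-0.02},
    {"translation":[0,0,0.003],"roll":-0.02},
    {"translation":[0,0,0.0035],"roll":-0.02},
    {"translation":[0,0,0.0035],"roll":-0.02}
  ]
}}

```text
time: 15.3
position: [0.6166, -0.0493, 0.1147]
ee_rot: [0.985, 0.172, 0.003, 0.004]
wrist_force: [-0.3, 0.5, -1.2]
opening: 0.0139
```

```bash
python3 - <<'E'
from h import *
go(.616,-.048,.1146,.345); s=arm.sense();print(s['wrist_force'],s['moment'])
d=imaging.snapshot("side"); crop(d,235,200,150,120,5,"s12.png")
E
```

```text
at [ 0.6166 -0.0493  0.1147] T 0.345 tilt [ 0.007 -0.006 -1.   ] -> d [-0.0001 -0.0014  0.0001] roll -0.0
[-0.34477073  0.51498165 -1.21284852] [-0.01309025  0.11154936  0.03373507]
```

View pics/s12.png

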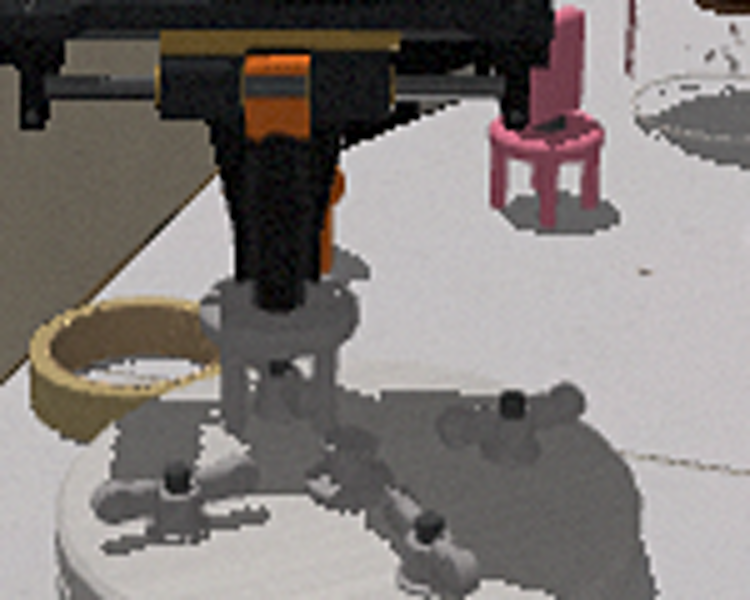

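>>> {"api": "servo_tool", "payload": {
  "plan": [
    {"translation":[0,0,0.001],"roll":0},
    {"translation":[0,0,0.0015],"roll":0},
    {"translation":[0,0,0.0015],"roll":0}
  ]
}}

```text
time: 15.65
position: [0.6167, -0.0494, 0.1146]
ee_rot: [0.985, 0.172, 0.003, 0.003]
wrist_force: [-2.4, 0.1, 7.5]
opening: 0.0138
```

>>> {"api": "servo_tool", "payload": {
  "plan": [
    {"translation":[0,0,0],"roll":0},
    {"translation":[0,0,0],"roll":0},
    {"translation":[0,0,0],"roll":0},
    {"translation":[0,0,0],"roll":0},
    {"translation":[0,0,0],"roll":0},
    {"translation":[0,0,0],"roll":0},
    {"translation":[0,0,0],"roll":0},
    {"translation":[0,0,0],"roll":0}
  ],
  "gripper": 0.6
}}

```text
time: 16.45
position: [0.6167, -0.0494, 0.1145]
ee_rot: [0.985, 0.172, 0.003, 0.003]
wrist_force: [-1.4, -0.4, -0.1]
opening: 0.0517
```

>>> {"api": "servo_tool", "payload": {
  "plan": [
    {"translation":[0,0,-0.01],"roll":0},
    {"translation":[0,0,-0.025],"roll":0},
    {"translation":[0,0,-0.045],"roll":0},
    {"translation":[0,0,-0.07],"roll":0},
    {"translation":[0,0,-0.1],"roll":0},
    {"translation":[0,0,-0.13],"roll":0},
    {"translation":[0,0,-0.16],"roll":0},
    {"translation":[0,0,-0.18],"roll":0},
    {"translation":[0,0,-0.18],"roll":0}
  ]
}}

```text
time: 17.35
position: [0.6172, -0.049, 0.2996]
ee_rot: [0.985, 0.171, 0.007, 0.004]
wrist_force: [0.0, -0.6, -0.0]
opening: 0.0523
```

```bash
python3 - <<'E'
from h import *
go(.5,.2,.3,.345); s=arm.sense();print(s['wrist_force'],s['moment'])
d=imaging.snapshot("side"); crop(d,235,160,150,150,4,"s13.png")
E
```

```text
at [ 0.6172 -0.049   0.2996] T 0.345 tilt [ 0.015 -0.005 -1.   ] -> d [-0.0262 -0.274  -0.0034] roll -0.0
[ 0.03277276 -0.58869421 -0.00904759] [-0.08556268  0.00448895  0.00501328]
```

View pics/s13.png

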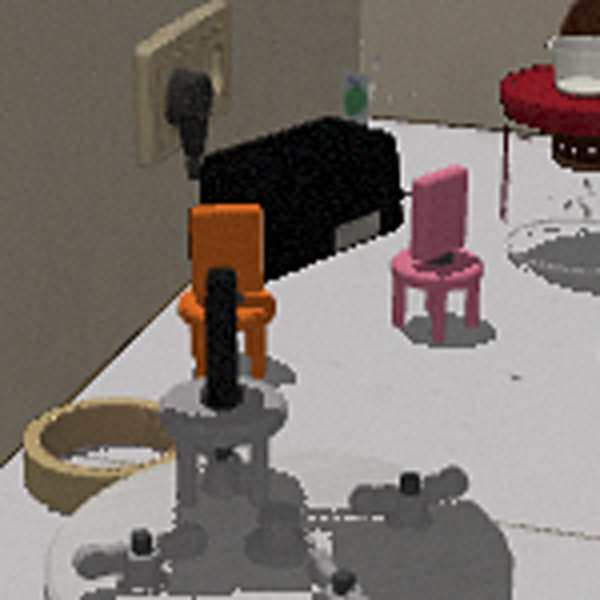

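>>> {"api": "servo_tool", "payload": {
  "plan": [
    {"translation":[0,-0.03,0],"roll":0},
    {"translation":[0,-0.07,0],"roll":0},
    {"translation":[0,-0.11,0],"roll":0},
    {"translation":[0,-0.15,0],"roll":0},
    {"translation":[0,-0.19,0],"roll":0},
    {"translation":[0,-0.23,0],"roll":0},
    {"translation":[0,-0.27,0],"roll":0},
    {"translation":[0,-0.3,0],"roll":0},
    {"translation":[0,-0.32,0],"roll":0},
    {"translation":[0,-0.32,0],"roll":0}
  ]
}}

```text
time: 18.4
position: [0.5059, 0.2561, 0.293]
ee_rot: [0.985, 0.175, 0.004, 0.003]
wrist_force: [-0.7, -0.5, -0.4]
opening: 0.0521
```

```bash
python3 - <<'E'
from h import *
d=imaging.snapshot("top"); crop(d,170,190,160,150,5,"t14.png")
d=imaging.snapshot("side"); crop(d,235,200,150,120,5,"s14.png")
E
```

```text
(no output)
```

View pics/t14.png

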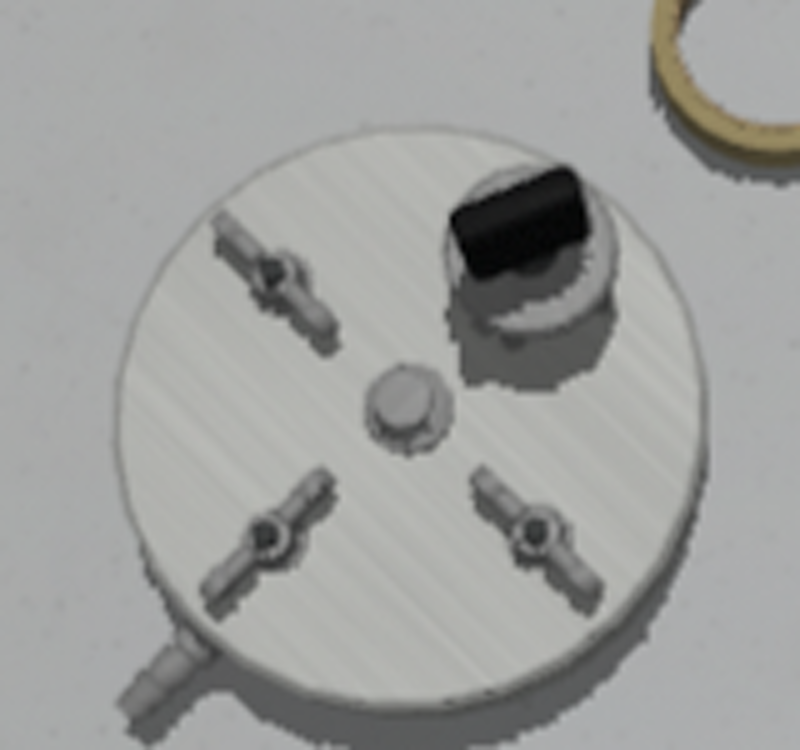

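View pics/s14.png

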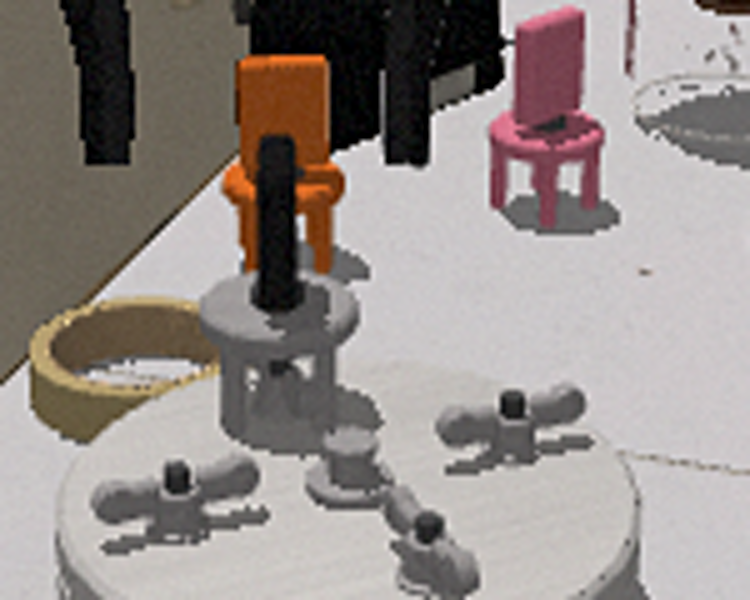

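```bash
python3 - <<'E'
from h import *
s=imaging.snapshot("top"); c=ray(s,(531/5+170-.4,249/5+190-.4),.102); print(c)
A,B=np.array([.527,.0467]),np.array([.615,-.048]); m=(A+B)/2; u=(B-A)/np.linalg.norm(B-A)
v=c[:2]-m; print("in holder",v@u, v@np.array([-u[1],u[0]]))
b=lambda p:(p[0]/5+170-.4,p[1]/5+190-.4)
P,Q=ray(s,b((326,474)),.0715),ray(s,b((212,596)),.0715); w=P-Q; print("nut1",np.arctan2(w[1],w[0])-np.arctan2(u[1],u[0]))
d=imaging.snapshot("side"); crop(d,270,250,45,45,13,"n2.png")
E
```

```text
[ 0.61672198 -0.04874945  0.102     ]
in holder 0.0663588185292754 0.0007512656108426803
nut1 0.03748123940697201
```

View pics/n2.png

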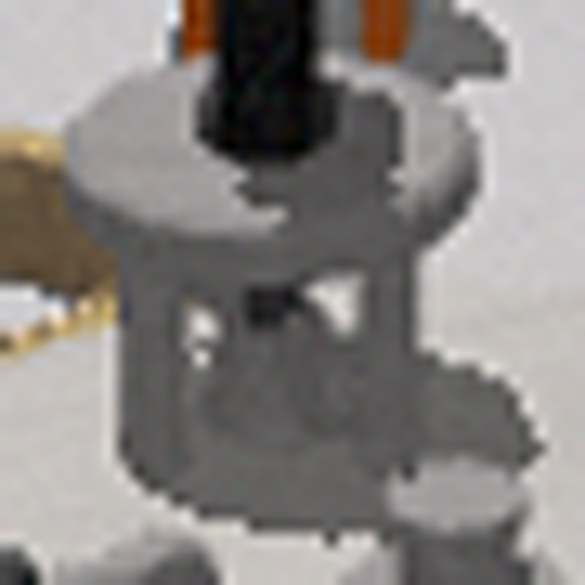

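```bash
python3 -c "
from h import *
print(arm.hand_in())"
```

```text
the job is handed in; nothing more can be done
None
```

I turned both askew nuts with the four-pronged key, first the one at the hose stub, then the one straight across. I left the key standing released over the second nut and handed the job in at about 19 s of the 51 s allowed. No verdict is reported.

- **First nut:** the last top view put its wings about 0.04 rad from the holder's x. The side view earlier agreed.
- **Second nut:** its wings are mostly hidden under the key, so I could not measure the angle. I infer it is close to 0, because the key was turned to the same angle as on the first nut. One wing end shows beside a prong and fits that.
- **Key:** its disc centre measures (66 mm, 1 mm) in the holder's frame. It looks upright in the side view. I lowered it until the wrist force showed contact with the cover, then let go.
- **Forces:** readings at the end of each move stayed below 10 N. The fingers stayed above the key's disc and clear of the holder and its nuts.

No check failed or disagreed.

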